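# Pack the cellar jars into the kitchen carrier

### The job

Pack the wooden carrier for the kitchen: stand the four preserve jars with plain lids (red, green, yellow, blue) upright in it, each on the mat of its own lid's colour. Set the glass jars down gently, never drop them, and leave the two jars with a white dot on the lid where they stand: they are last year's and stay in the cellar.

Things in the scene. Friction and masses are not known exactly. Their poses are not given: they have to be found in the camera images.
- jar_red: Closed glass jar of preserves, tomato-red inside, with a PLAIN red lid (no dot): a round upright cylinder 56 mm in diameter and 85 mm tall (the lid is the top 16 mm, same diameter), about 0.3 kg. Origin: centre of its underside, z up the jar's axis; its yaw means nothing. To be packed on the red mat.
- jar_green: Closed glass jar of preserves, gherkin-green inside, with a PLAIN green lid (no dot): a round upright cylinder 56 mm in diameter and 85 mm tall (the lid is the top 16 mm, same diameter), about 0.3 kg. Origin: centre of its underside, z up the jar's axis; its yaw means nothing. To be packed on the green mat.
- jar_yellow: Closed glass jar of preserves, orange-yellow inside, with a PLAIN yellow lid (no dot): a round upright cylinder 56 mm in diameter and 85 mm tall (the lid is the top 16 mm, same diameter), about 0.3 kg. Origin: centre of its underside, z up the jar's axis; its yaw means nothing. To be packed on the yellow mat.
- jar_blue: Closed glass jar of preserves, dark purple inside, with a PLAIN blue lid (no dot): a round upright cylinder 56 mm in diameter and 85 mm tall (the lid is the top 16 mm, same diameter), about 0.3 kg. Origin: centre of its underside, z up the jar's axis; its yaw means nothing. To be packed on the blue mat.
- dotted_red: Look-alike: the same jar (56 mm in diameter, 85 mm tall) with a red lid that has a white round dot, 30 mm across, in the middle of the lid. Stays where it stands. Origin: centre of its underside.
- dotted_green: Look-alike: the same jar (56 mm in diameter, 85 mm tall) with a green lid that has a white round dot, 30 mm across, in the middle of the lid. Stays where it stands. Origin: centre of its underside.
- mat_red: Flat red mat, 70 x 74 mm, 3 mm thick, in the middle of a cell of the wooden carrier. Origin: centre of its underside, 8 mm above the table. x runs along the carrier's row of four cells, y across it. Carrier: fixed, 356 mm long, 90 mm wide; cells 80 mm apart, each 74 mm (x) by 78 mm (y) inside, walls 6 mm thick, their tops 26 mm above the mat's origin.
- mat_green: Flat green mat, 70 x 74 mm, 3 mm thick, in the middle of a cell of the wooden carrier. Origin: centre of its underside, 8 mm above the table. x runs along the carrier's row of four cells, y across it. Carrier: fixed, 356 mm long, 90 mm wide; cells 80 mm apart, each 74 mm (x) by 78 mm (y) inside, walls 6 mm thick, their tops 26 mm above the mat's origin.
- mat_yellow: Flat yellow mat, 70 x 74 mm, 3 mm thick, in the middle of a cell of the wooden carrier. Origin: centre of its underside, 8 mm above the table. x runs along the carrier's row of four cells, y across it. Carrier: fixed, 356 mm long, 90 mm wide; cells 80 mm apart, each 74 mm (x) by 78 mm (y) inside, walls 6 mm thick, their tops 26 mm above the mat's origin.
- mat_blue: Flat blue mat, 70 x 74 mm, 3 mm thick, in the middle of a cell of the wooden carrier. Origin: centre of its underside, 8 mm above the table. x runs along the carrier's row of four cells, y across it. Carrier: fixed, 356 mm long, 90 mm wide; cells 80 mm apart, each 74 mm (x) by 78 mm (y) inside, walls 6 mm thick, their tops 26 mm above the mat's origin.
Mind the look-alikes: they are no part of the job. There is more than one size of the jar_blue; the job needs the smallest.

How it is judged:
At the end, for the whole second after the job is handed in: Each of the four plain-lidded jars stands upright (within 0.1 rad), at rest and let go, flat on the mat of its lid's colour, its centre within 16 mm of the mat's centre; both white-dotted jars stand upright within 20 mm of where they started (horizontal distance between jar_red and mat_red below 0.016 m and z of jar_red in the frame of mat_red below 0.008 m and angle between each of jar_red, jar_green, jar_yellow, jar_blue, dotted_red, dotted_green's own z axis and vertical below 0.1 rad and linear speed of each of jar_red, jar_green, jar_yellow, jar_blue, dotted_red, dotted_green below 0.03 m/s and horizontal distance between jar_green and mat_green below 0.016 m and z of jar_green in the frame of mat_green below 0.008 m and horizontal distance between jar_yellow and mat_yellow below 0.016 m and z of jar_yellow in the frame of mat_yellow below 0.008 m and horizontal distance between jar_blue and mat_blue below 0.016 m and z of jar_blue in the frame of mat_blue below 0.008 m and distance of each of dotted_red, dotted_green from where it was at the start of the episode below 0.02 m); the robot touches nothing.
It fails at once if a look-alike jar with a white dot is moved by more than 20 mm (distance of any of dotted_red, dotted_green from where it was at the start of the episode above 0.02 m).
It fails at once if a glass jar is dropped: it falls free of the fingers faster than 0.6 m/s (a fall of about 20 mm) ((linear speed of jar_red above 0.6 m/s and contact force between the fingers and jar_red below 0.05 N) or (linear speed of jar_green above 0.6 m/s and contact force between the fingers and jar_green below 0.05 N) or (linear speed of jar_yellow above 0.6 m/s and contact force between the fingers and jar_yellow below 0.05 N) or (linear speed of jar_blue above 0.6 m/s and contact force between the fingers and jar_blue below 0.05 N)).
It also fails if it takes over 106 s, if anything falls off the work surface, if the arm or the gripper's body presses on something with over 40 N, if the wrist force passes 120 N, or if a joint passes its speed limit or range.

### The arm

A 7-joint arm with a two-finger parallel gripper is mounted at the origin on the work surface. World frame = base frame: x ahead of the robot, y to its left, z up, the work surface at z = 0. Lengths are in m, angles in rad, forces in N, time in s.
With the tool pointing down it reaches from about 0.4 to 0.9 m from the base axis. Payload 5.5 kg.
Tool frame: the origin (TCP) lies on the front face of the gripper's body, between the roots of the fingers; the fingertips stand 66 mm ahead of it and the grasp point (between the pads) lies 47 mm ahead of it (arm.grip_depth is the distance from the TCP to the grasp point, in m); z points along the fingers, y is the line along which they close (so a half turn about z gives the same grasp; the last joint's range is limited). The gripper opens to 92 mm and grips with 3 to 60 N. Pads are 19 mm wide; open, the fingers measure 130 mm over their backs; the gripper's body (75 mm by 190 mm) begins 47 mm behind the grasp point.
Start: joints at [1.498, 0.501, -0.427, 1.55, 0.221, 1.138, -0.21], TCP at [0.214, -0.614, 0.292] pointing down, gripper open.
Joint ranges: [-2.88, 2.88], [-0.31, 2.03], [-1.54, 1.56], [0.2, 2.42], [-1.41, 4.55], [0.19, 2.02], [-2.57, 2.57]. Speed limits (rad/s): [2.57, 2.57, 3.14, 3.14, 3.14, 3.14, 3.14].

### API

Orientations are given as a unit quaternion [x, y, z, w].
In Python, from station import arm gives the robot as it stands.
- The arm moves only by the tool send_rows, never from a script. Its argument "increments" is text: rows parted by semicolons, each of 4 numbers parted by spaces: the shift along the tool's x, y, z in m, then the turn about the tool's z in degrees. In form: x y z turn; .... A call has 1 to 20 rows; each row is the pose to reach, as a shift and turn from the pose commanded when the call began, along the tool's axes at that moment; what a row does not reach only later rows make up. A row lasts 1/8 s, in which the tool goes at most 62.5 mm and 10.7 degrees, less where a joint would pass 70% of its speed; a pose out of reach is approached as far as the arm can. A call with a gripper value outside its range is refused whole. "gripper" is the finger opening in m, from 0 to 0.0918, set as the call begins (left out, the last holds). The fingers move at their own pace and stop on an object; "grip_force" is the grip in N (left out, the last holds). Time passes only in rows, so rows that repeat a pose let the fingers close. It gives the time, the measured TCP pose, the force, the opening and the grip force at its end, in the units of the state.
- arm.sense(): the state, without advancing time (a new reading comes with each control period).
- arm.snapshot(name): name is "scene" or "top"; returns a dict with "image" (400x640x3 uint8, red, green, blue), "fx", "fy", "cx", "cy" (pixels), "world_to_cam" (4x4, takes a point from world to camera coordinates). Camera axes: x right, y down, z forward; pixel columns grow to the right and rows downward; lengths in m; the calibration is good to about 2 mm. A picture is of the moment at which its call begins. There is no depth.
- arm.sign_off(): hands the job in; it is judged then, once.
The state is a dict: "clock": time; "joint_pos": joint angles; "joint_vel": joint speeds; "effort": joint torques, N m; "eef_pos": TCP position; "ee_rot": TCP orientation; "force": force on the tool from outside, world axes, zero at the start; "torque": the same for the moment, N m; "finger_gap": finger opening in m; "grip_force": force on a finger pad.
Only numpy, scipy, OpenCV 4.12 (cv2) and the standard library are available. Lean on these libraries where they do the work, as an engineer would, in place of code of your own. Each camera call takes 0.05 s, during which the arm holds its last target. There are 200 camera calls.

## Working session

There is one attempt and no reset: what is moved stays moved. The work goes in short steps, Python scripts to look and compute and a tool call to move; the robot and the scene stay as the last step left them, time stands still between calls to the robot, and variables do not carry over. Pictures are saved under pics/ and viewed, at most 14 in all, crops included, and the job is handed in when it is done.

Besides the shell and the picture viewer there is one more tool, called after "Call:" as a command line: name --argument value ..., lists and objects as JSON in quotes. send_rows: Moves the arm, as the interface text tells. Its arguments: {"type":"object","properties":{"increments":{"type":"string"},"gripper":{"type":"number"},"grip_force":{"type":"number"}},"required":["increments"]}

```bash
ls; mkdir -p pics; python3 - <<'E'
from station import arm
import cv2,numpy as np
for n in("top","scene"):
    s=arm.snapshot(n); cv2.imwrite(f"pics/{n}0.png",s["image"][:,:,::-1]); print(n,s["fx"],s["fy"],s["cx"],s["cy"]);print(np.round(s["world_to_cam"],4))
s=arm.sense(); print(s["clock"],s["eef_pos"],s["ee_rot"],s["finger_gap"],arm.grip_depth)
E
```

```text
pics
top 443.0423892657716 443.0423892657716 317.36005488538126 196.65104234723646
[[-0.0288 -0.9996 -0.0081  0.0022]
 [-0.9939  0.0295 -0.1058  0.498 ]
 [ 0.106   0.005  -0.9943  1.2218]
 [ 0.      0.      0.      1.    ]]
scene 515.666356645643 515.666356645643 324.7129769117256 203.70186916053638
[[ 0.4028  0.9152 -0.0077 -0.1649]
 [ 0.6603 -0.2965 -0.69   -0.3178]
 [-0.6338  0.2729 -0.7238  1.648 ]
 [ 0.      0.      0.      1.    ]]
0.1 [ 0.21394638 -0.6132301   0.29129035] [ 9.85939786e-01  1.67098658e-01 -1.17179137e-04 -8.73475309e-04] 0.09190327638335824 0.0467
```

View pics/top0.png

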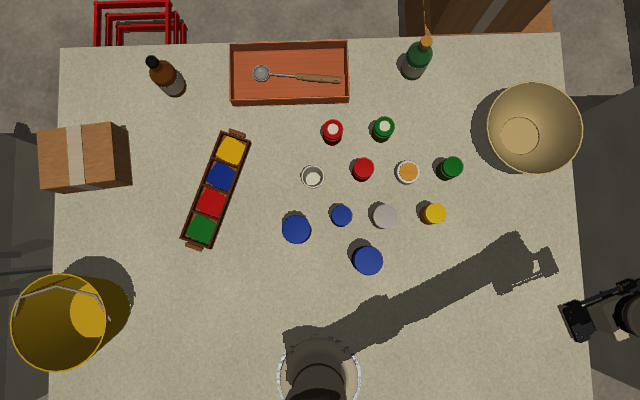

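View pics/scene0.png

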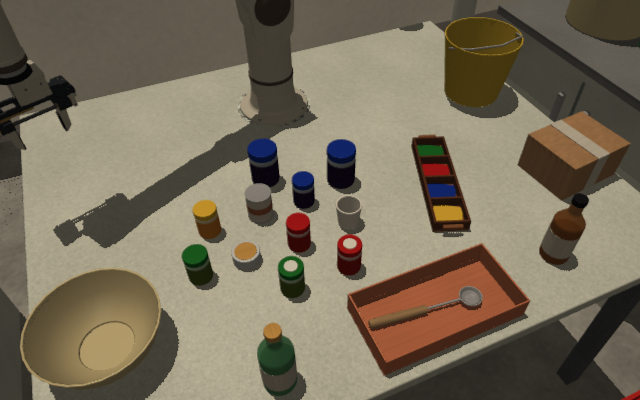

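Top view: plain red is at (363,169), green (452,168), yellow (434,213) and small blue (341,215). The dotted jars are at (333,131) and (383,128), with larger blue jars at (296,229) and (368,261). The carrier runs from yellow mat (232,151) through blue and red to green (200,230). The scene view agrees.

```bash
cat > h.py <<'E'
import cv2,numpy as np
from station import arm
def ray(s,uv,z):
    T=np.array(s["world_to_cam"]);R,t=T[:3,:3],T[:3,3]
    c=-R.T@t; d=R.T@np.array([(uv[0]-s["cx"])/s["fx"],(uv[1]-s["cy"])/s["fy"],1])
    return c+d*(z-c[2])/d[2]
def proj(s,p):
    q=np.array(s["world_to_cam"])@np.append(p,1); return np.array([s["fx"]*q[0]/q[2]+s["cx"],s["fy"]*q[1]/q[2]+s["cy"]])
def blob(s,seed,tolH=10,tolV=60,r=30,smin=100):
    """contour of pixels like the seed's hue/brightness, connected to the seed"""
    hsv=cv2.cvtColor(s["image"],cv2.COLOR_RGB2HSV).astype(int)
    h,sa,v=np.median(hsv[seed[1]-2:seed[1]+3,seed[0]-2:seed[0]+3].reshape(-1,3),0)
    dh=np.abs(hsv[...,0]-h);dh=np.minimum(dh,180-dh)
    m=((dh<tolH)&(np.abs(hsv[...,2]-v)<tolV)&(np.abs(hsv[...,1]-sa)<80)).astype(np.uint8)
    k=np.zeros_like(m);cv2.circle(k,seed,r,1,-1);m&=k
    n,l=cv2.connectedComponents(m); m=(l==l[seed[1],seed[0]]).astype(np.uint8)
    c=max(cv2.findContours(m,cv2.RETR_EXTERNAL,cv2.CHAIN_APPROX_NONE)[0],key=cv2.contourArea)
    return c,(h,sa,v)
E
python3 - <<'E'
from h import *
s=arm.snapshot("top"); sc=arm.snapshot("scene")
J=dict(red=(363,168),green=(453,166),yellow=(434,212),blue=(341,214),bigb1=(296,228),bigb2=(368,260),dred=(325,131),dgreen=(375,128),gray=(384,214),bowl=(408,172))
for n,p in J.items():
    c,h=blob(s,p,tolV=25 if n!="gray" else 15,r=20); (cx,cy),r=cv2.minEnclosingCircle(c)
    z=.085; w=ray(s,(cx,cy),z); e=ray(s,(cx+r,cy),z)
    print(n,h,np.round((cx,cy,r),1),cv2.boundingRect(c),"w",np.round(w,3),"r",round(np.linalg.norm(w-e),4),"scene",np.round(proj(sc,w)),"dist",np.hypot(*w[:2]).round(3))
M=dict(yellow=(232,151),blue=(221,177),red=(211,203),green=(200,230))
for n,p in M.items():
    c,h=blob(s,p,tolV=45,r=22)
    W=np.array([ray(s,q[0]+0.,.011)[:2] for q in c],np.float32)
    rr=cv2.minAreaRect(W); print("mat",n,h,np.round(rr[0],4),np.round(rr[1],4),rr[2],"dist",np.hypot(*rr[0]).round(3))
img=cv2.resize(s["image"][110:290,180:480],None,fx=2.6,fy=2.6,interpolation=cv2.INTER_CUBIC)
cv2.imwrite("pics/crop1.png",img[:,:,::-1])
E
```

```text
red (np.float64(1.0), np.float64(220.0), np.float64(166.0)) [363.7 167.2  10. ] (354, 158, 20, 19) w [ 0.568 -0.14   0.085] r 0.0269 scene [296. 221.] dist 0.585
green (np.float64(62.0), np.float64(187.0), np.float64(93.0)) [452.5 166.3  10. ] (443, 157, 20, 20) w [ 0.563 -0.379  0.085] r 0.027 scene [194. 253.] dist 0.679
yellow (np.float64(24.0), np.float64(219.0), np.float64(193.0)) [435.5 213.   10.3] (426, 203, 20, 21) w [ 0.438 -0.326  0.085] r 0.0274 scene [203. 208.] dist 0.547
blue (np.float64(113.0), np.float64(177.0), np.float64(130.0)) [341.5 215.1  10. ] (332, 206, 20, 20) w [ 0.44  -0.076  0.085] r 0.0266 scene [302. 178.] dist 0.447
bigb1 (np.float64(113.0), np.float64(178.0), np.float64(130.0)) [295.6 229.   14.1] (283, 215, 27, 29) w [0.407 0.048 0.085] r 0.0376 scene [341. 157.] dist 0.409
bigb2 (np.float64(113.0), np.float64(164.0), np.float64(138.0)) [368.4 260.4  14.2] (355, 247, 28, 28) w [ 0.318 -0.143  0.085] r 0.0374 scene [260. 156.] dist 0.349
dred (np.float64(1.0), np.float64(231.0), np.float64(160.0)) [332.5 128.7   9.7] (323, 120, 20, 19) w [ 0.677 -0.05
[... 345 characters left out ...]
ene [258. 191.] dist 0.479
bowl (np.float64(17.0), np.float64(182.0), np.float64(181.0)) [408.1 171.4   9.2] (399, 163, 19, 18) w [ 0.553 -0.259  0.085] r 0.0249 scene [245. 233.] dist 0.611
mat yellow (np.float64(22.0), np.float64(235.0), np.float64(193.0)) [0.6433 0.2344] [0.0718 0.0686] 66.39717864990234 dist 0.685
mat blue (np.float64(113.0), np.float64(204.0), np.float64(115.0)) [0.5662 0.2615] [0.0728 0.0692] 55.933204650878906 dist 0.624
mat red (np.float64(0.0), np.float64(228.0), np.float64(160.0)) [0.4938 0.2914] [0.0723 0.0699] 62.85911178588867 dist 0.573
mat green (np.float64(62.0), np.float64(184.0), np.float64(93.0)) [0.4182 0.3211] [0.072  0.0689] 62.26608657836914 dist 0.527
```

View pics/crop1.png

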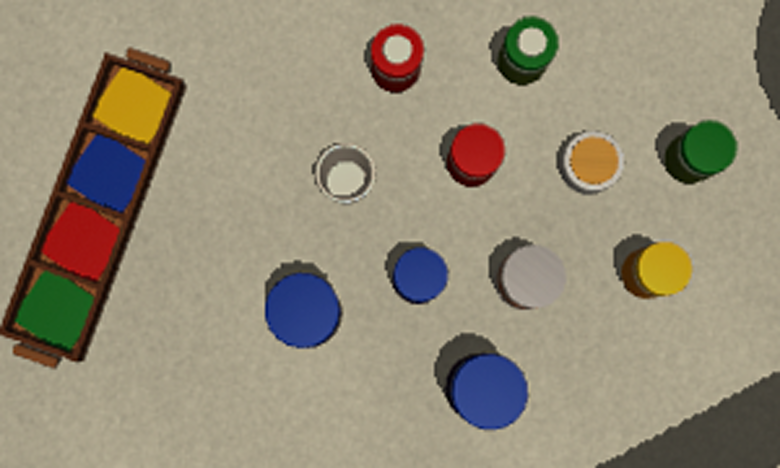

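```bash
cat >> h.py <<'E'
def to(*wps):
    """shift/turn in tool axes from the present pose to each (x,y,z,heading deg of tool x)"""
    from scipy.spatial.transform import Rotation as Ro
    s=arm.sense(); R=Ro.from_quat(s["ee_rot"]).as_matrix(); a=np.degrees(np.arctan2(R[1,0],R[0,0]))
    print("clock",round(s["clock"],2),"pos",np.round(s["eef_pos"],4),"a",round(a,1),"tilt",np.round(R[2],3),"gap",round(s["finger_gap"],4),"q",np.round(s["joint_pos"],2))
    for w in wps: print(w,"->",np.round(R.T@(np.array(w[:3])-s["eef_pos"]),4),"turn",round((a-w[3]+180)%360-180,1))
E
python3 -c "
from h import *
to((.563,-.379,.26,105),(.563,-.379,.11,105))"
```

```text
clock 0.2 pos [ 0.2141 -0.6134  0.2916] a 19.2 tilt [ 0.    -0.001 -1.   ] gap 0.0917 q [ 1.5   0.5  -0.43  1.55  0.22  1.14 -0.21]
(0.563, -0.379, 0.26, 105) -> [ 0.4067 -0.1062  0.0317] turn -85.8
(0.563, -0.379, 0.11, 105) -> [ 0.4067 -0.1061  0.1817] turn -85.8
```

Call:
send_rows --increments "0.03 -0.008 0 -8; 0.08 -0.02 0 -18; 0.13 -0.034 0.005 -28; 0.18 -0.047 0.01 -38; 0.23 -0.06 0.015 -48; 0.28 -0.073 0.02 -58; 0.33 -0.086 0.025 -68; 0.37 -0.097 0.03 -78; 0.4067 -0.1062 0.032 -86; 0.4067 -0.1062 0.032 -86; 0.4067 -0.1062 0.032 -86; 0.4067 -0.1062 0.032 -86" --gripper 0.085 --grip_force 25

```text
clock: 1.7
eef_pos: [0.562, -0.381, 0.2601]
ee_rot: [0.608, 0.794, -0.001, -0.0]
force: [0.7, 0.5, 0.2]
finger_gap: 0.0849
grip_force: 0.0
```

```bash
python3 - <<'E'
from h import *
to((.563,-.379,.11,105))
s=arm.snapshot("scene"); i=s["image"][60:360,100:500]
cv2.imwrite("pics/s1.png",cv2.resize(i,None,fx=2,fy=2)[:,:,::-1])
E
```

```text
clock 1.7 pos [ 0.562  -0.381   0.2601] a 105.1 tilt [-0.001 -0.001 -1.   ] gap 0.0849 q [ 1.06  0.67 -0.78  1.49  0.5   1.18  0.47]
(0.563, -0.379, 0.11, 105) -> [0.0018 0.0017 0.1501] turn 0.1
```

View pics/s1.png

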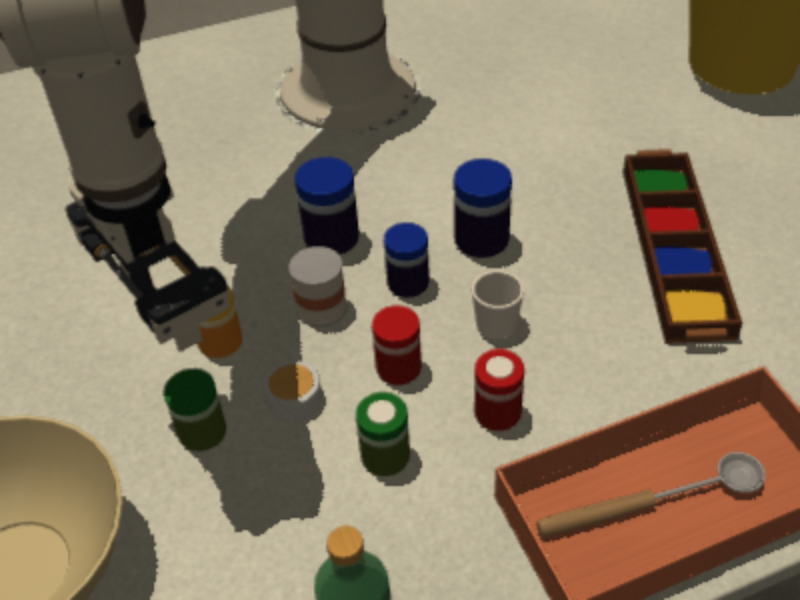

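The gripper hangs above the green jar, which is at (195,405) in the crop. The bowl and yellow jar are clear of it, so I'll descend and grip.

Call:
send_rows --increments "0.001 0.001 0.03 0; 0.001 0.001 0.07 0; 0.001 0.001 0.11 0; 0.001 0.001 0.135 0; 0.001 0.001 0.15 0; 0.001 0.001 0.15 0; 0.001 0.001 0.15 0"

```text
clock: 2.62
eef_pos: [0.5649, -0.3785, 0.1117]
ee_rot: [0.607, 0.795, 0.0, 0.001]
force: [0.2, -0.0, -0.1]
finger_gap: 0.0849
grip_force: 0.0
```

Call:
send_rows --increments "0 0 0 0; 0 0 0 0; 0 0 0 0; 0 0 0 0; 0 0 0 0; 0 0 0 0" --gripper 0.045

```text
clock: 3.38
eef_pos: [0.5639, -0.3783, 0.1105]
ee_rot: [0.607, 0.795, -0.0, 0.0]
force: [-1.6, -0.5, 3.1]
finger_gap: 0.0556
grip_force: 25.0
```

```bash
python3 - <<'E'
from h import *
to((.563,-.379,.26,105),(.4179,.3205,.26,159),(.4179,.3205,.123,159))
s=arm.sense();print(s["force"],s["grip_force"])
E
```

```text
clock 3.38 pos [ 0.5639 -0.3783  0.1105] a 105.2 tilt [-0. -0. -1.] gap 0.0556 q [ 1.01  0.83 -0.69  1.58  0.62  0.95  0.38]
(0.563, -0.379, 0.26, 105) -> [-0.0005 -0.0011 -0.1495] turn 0.2
(0.4179, 0.3205, 0.26, 159) -> [ 0.7126  0.0427 -0.1497] turn -53.8
(0.4179, 0.3205, 0.123, 159) -> [ 0.7126  0.0427 -0.0127] turn -53.8
[-1.56483839 -0.51725916  3.06220267] 25.000320374965668
```

Call:
send_rows --increments "0 0 -0.02 0; 0 0 -0.06 0; 0 0 -0.1 0; 0 0 -0.135 0; 0.02 0 -0.15 0; 0.06 0.002 -0.15 -4; 0.11 0.006 -0.15 -8; 0.16 0.01 -0.15 -12; 0.21 0.013 -0.15 -16; 0.26 0.016 -0.15 -20; 0.31 0.019 -0.15 -24; 0.36 0.022 -0.15 -28; 0.41 0.025 -0.15 -32; 0.46 0.028 -0.15 -36; 0.51 0.031 -0.15 -40; 0.56 0.034 -0.15 -44; 0.61 0.037 -0.15 -48; 0.66 0.04 -0.15 -52; 0.695 0.042 -0.15 -54; 0.7126 0.0427 -0.15 -54"

```text
clock: 5.88
eef_pos: [0.4163, 0.3232, 0.2612]
ee_rot: [0.178, 0.984, 0.001, 0.0]
force: [-0.2, 0.1, -2.0]
finger_gap: 0.0554
grip_force: 25.0
```

Call:
send_rows --increments "0 0 0 0; 0 0 0 0; 0 0 0 0"

```text
clock: 6.25
eef_pos: [0.4184, 0.3192, 0.2602]
ee_rot: [0.181, 0.983, -0.0, 0.0]
force: [-0.0, -0.2, -2.9]
finger_gap: 0.0558
grip_force: 25.0
```

```bash
python3 - <<'E'
from h import *
to((.4179,.3205,.26,159),(.4179,.3205,.123,159))
s=arm.snapshot("top"); i=s["image"][100:300,150:400]
cv2.imwrite("pics/t2.png",cv2.resize(i,None,fx=3,fy=3)[:,:,::-1])
E
```

```text
clock 6.25 pos [0.4184 0.3192 0.2602] a 159.1 tilt [-0.001 -0.001 -1.   ] gap 0.0558 q [ 0.17  0.52 -1.12  1.88  0.54  1.08  0.04]
(0.4179, 0.3205, 0.26, 159) -> [0.0009 0.001  0.0002] turn 0.1
(0.4179, 0.3205, 0.123, 159) -> [0.001  0.0011 0.1372] turn 0.1
```

View pics/t2.png

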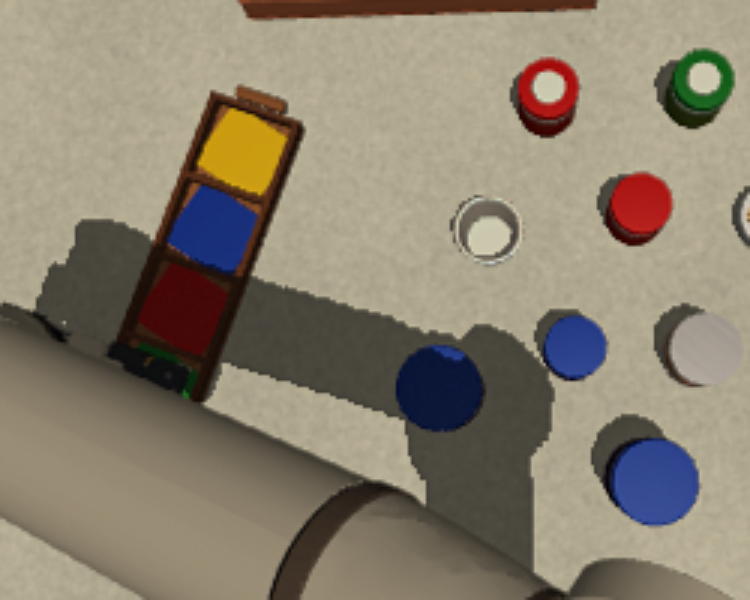

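The jar is over the green cell at crop (165,370). The arm links pass high over the table, clear of the jars.

Call:
send_rows --increments "0.001 0.001 0.03 0; 0.001 0.001 0.07 0; 0.001 0.001 0.105 0; 0.001 0.001 0.125 0; 0.001 0.001 0.132 0; 0.001 0.001 0.136 0; 0.001 0.001 0.138 0; 0.001 0.001 0.138 0; 0.001 0.001 0.138 0"

```text
clock: 7.42
eef_pos: [0.4175, 0.3221, 0.1227]
ee_rot: [0.18, 0.984, 0.0, 0.0]
force: [0.2, 0.2, -2.1]
finger_gap: 0.0558
grip_force: 25.0
```

```bash
python3 - <<'E'
from h import *
to((.4179,.3205,.1215,159))
print(arm.sense()["force"])
s=arm.snapshot("scene"); i=s["image"][100:260,360:560]
cv2.imwrite("pics/s3.png",cv2.resize(i,None,fx=3,fy=3)[:,:,::-1])
E
```

```text
clock 7.42 pos [0.4175 0.3221 0.1227] a 159.2 tilt [-0.001  0.001 -1.   ] gap 0.0558 q [ 0.01  0.7  -0.93  1.97  0.75  0.86 -0.13]
(0.4179, 0.3205, 0.1215, 159) -> [-0.001  -0.0013  0.0012] turn 0.2
[ 0.18802784  0.18572022 -2.06501818]
```

View pics/s3.png

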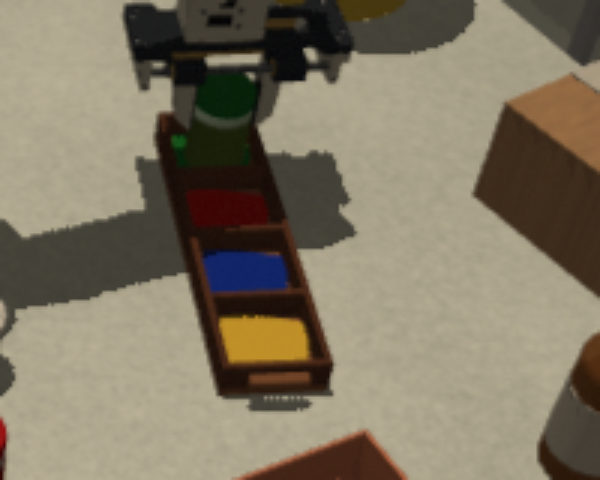

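The green jar sits inside its cell at crop (222,130) and is still hanging, with about 2 N of load on the wrist. I'll lower it until it touches.

Call:
send_rows --increments "0 0 0.001 0; 0 0 0.002 0; 0 0 0.002 0; 0 0 0.002 0"

```text
clock: 7.98
eef_pos: [0.4174, 0.322, 0.1214]
ee_rot: [0.18, 0.984, -0.0, 0.001]
force: [-1.9, -3.0, 9.5]
finger_gap: 0.0557
grip_force: 25.0
```

Call:
send_rows --increments "0 0 0 0; 0 0 0 0; 0 0 0 0; 0 0 -0.02 0; 0 0 -0.06 0; 0 0 -0.1 0; 0 0 -0.14 0; 0 0 -0.14 0; 0 0 -0.14 0" --gripper 0.085

```text
clock: 9.1
eef_pos: [0.4172, 0.3215, 0.2605]
ee_rot: [0.18, 0.984, -0.0, 0.0]
force: [-0.8, -0.2, -0.8]
finger_gap: 0.0848
grip_force: 0.0
```

```bash
python3 - <<'E'
from h import *
to((.568,-.14,.26,105))
s=arm.snapshot("scene"); i=s["image"][100:260,360:560]
cv2.imwrite("pics/s4.png",cv2.resize(i,None,fx=3,fy=3)[:,:,::-1])
E
```

```text
clock 9.1 pos [0.4172 0.3215 0.2605] a 159.2 tilt [-0.001 -0.    -1.   ] gap 0.0848 q [ 0.16  0.52 -1.12  1.88  0.54  1.08  0.03]
(0.568, -0.14, 0.26, 105) -> [-0.3047 -0.378   0.0008] turn 54.2
```

View pics/s4.png

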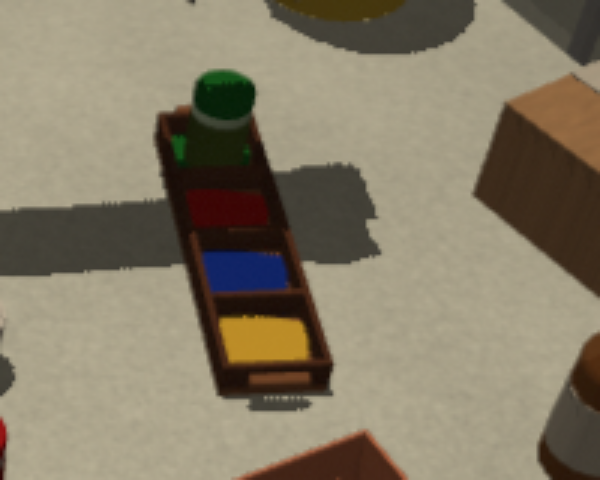

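The green jar stands upright at crop (222,120) with green mat visible on both sides. Red is next.

Call:
send_rows --increments "-0.02 -0.025 0 3; -0.05 -0.063 0 9; -0.08 -0.1 0 14; -0.11 -0.138 0 20; -0.14 -0.175 0 26; -0.17 -0.213 0 32; -0.2 -0.25 0 38; -0.23 -0.287 0 44; -0.26 -0.323 0 50; -0.29 -0.36 0 54; -0.3047 -0.378 0 54; -0.3047 -0.378 0 54; -0.3047 -0.378 0.02 54; -0.3047 -0.378 0.06 54; -0.3047 -0.378 0.1 54; -0.3047 -0.378 0.13 54; -0.3047 -0.378 0.15 54; -0.3047 -0.378 0.15 54; -0.3047 -0.378 0.15 54"

```text
clock: 11.52
eef_pos: [0.5689, -0.1389, 0.1111]
ee_rot: [0.607, 0.795, 0.0, 0.001]
force: [0.8, -0.1, -0.3]
finger_gap: 0.0853
grip_force: 0.0
```

```bash
python3 - <<'E'
from h import *
to((.568,-.14,.11,105))
print(arm.sense()["force"])
E
```

```text
clock 11.53 pos [ 0.5689 -0.1389  0.1111] a 105.3 tilt [-0.     0.001 -1.   ] gap 0.0853 q [ 0.72  0.71 -0.71  1.83  0.61  0.83 -0.03]
(0.568, -0.14, 0.11, 105) -> [-0.0008 -0.0011  0.0011] turn 0.3
[ 0.82939863 -0.13943591 -0.34833541]
```

Call:
send_rows --increments "0 0 0.001 0; 0 0 0.001 0; 0 0 0.001 0; 0 0 0.001 0; 0 0 0.001 0; 0 0 0.001 0" --gripper 0.045

```text
clock: 12.28
eef_pos: [0.5682, -0.1398, 0.1096]
ee_rot: [0.607, 0.795, -0.0, 0.0]
force: [-2.0, -0.5, 4.7]
finger_gap: 0.0554
grip_force: 25.0
```

```bash
python3 - <<'E'
from h import *
to((.493,.291,.26,159))
E
```

```text
clock 12.28 pos [ 0.5682 -0.1398  0.1096] a 105.2 tilt [-0.  0. -1.] gap 0.0554 q [ 0.72  0.71 -0.71  1.83  0.61  0.83 -0.03]
(0.493, 0.291, 0.26, 159) -> [ 0.4354  0.0406 -0.1506] turn -53.8
```

Call:
send_rows --increments "0 0 -0.02 0; 0 0 -0.06 0; 0 0 -0.1 0; 0 0 -0.135 0; 0.02 0.002 -0.15 0; 0.06 0.006 -0.15 -5; 0.11 0.01 -0.15 -11; 0.16 0.015 -0.15 -17; 0.21 0.02 -0.15 -23; 0.26 0.024 -0.15 -30; 0.31 0.029 -0.15 -37; 0.36 0.034 -0.15 -44; 0.4 0.037 -0.15 -50; 0.425 0.04 -0.15 -54; 0.4354 0.0406 -0.15 -54; 0.4354 0.0406 -0.15 -54; 0.4354 0.0406 -0.15 -54"

```text
clock: 14.4
eef_pos: [0.4928, 0.29, 0.2587]
ee_rot: [0.181, 0.984, -0.001, -0.0]
force: [-0.2, -0.1, -2.8]
finger_gap: 0.0555
grip_force: 25.0
```

```bash
python3 - <<'E'
from h import *
to((.493,.291,.123,159))
E
```

```text
clock 14.4 pos [0.4928 0.29   0.2587] a 159.2 tilt [-0.    -0.002 -1.   ] gap 0.0555 q [ 0.21  0.6  -1.08  1.77  0.59  1.13  0.15]
(0.493, 0.291, 0.123, 159) -> [0.0002 0.0012 0.1357] turn 0.2
```

Call:
send_rows --increments "0 0.001 0.03 0; 0 0.001 0.07 0; 0 0.001 0.105 0; 0 0.001 0.125 0; 0 0.001 0.132 0; 0 0.001 0.135 0; 0 0.001 0.136 0; 0 0.001 0.137 0; 0 0.001 0.138 0; 0 0.001 0.138 0; 0 0.001 0.138 0"

```text
clock: 15.78
eef_pos: [0.4932, 0.2922, 0.1213]
ee_rot: [0.18, 0.984, 0.0, 0.0]
force: [-1.1, 0.5, -2.4]
finger_gap: 0.0558
grip_force: 25.0
```

Call:
send_rows --increments "0 0 0.001 0; 0 0 0.0015 0; 0 0 0.0015 0"

```text
clock: 16.15
eef_pos: [0.4933, 0.2922, 0.1206]
ee_rot: [0.18, 0.984, -0.0, 0.0]
force: [-2.7, -2.1, 5.1]
finger_gap: 0.056
grip_force: 25.0
```

Call:
send_rows --increments "0 0 0 0; 0 0 0 0; 0 0 0 0; 0 0 -0.02 0; 0 0 -0.06 0; 0 0 -0.1 0; 0 0 -0.14 0; 0 0 -0.14 0; 0 0 -0.14 0" --gripper 0.085

```text
clock: 17.27
eef_pos: [0.4932, 0.2919, 0.2602]
ee_rot: [0.18, 0.984, -0.0, 0.0]
force: [-0.4, -0.7, -0.4]
finger_gap: 0.0851
grip_force: 0.0
```

```bash
python3 - <<'E'
from h import *
to((.438,-.326,.26,105))
E
```

```text
clock 17.27 pos [0.4932 0.2919 0.2602] a 159.2 tilt [-0.001 -0.    -1.   ] gap 0.0851 q [ 0.21  0.6  -1.08  1.77  0.59  1.13  0.15]
(0.438, -0.326, 0.26, 105) -> [-1.675e-01 -5.973e-01  4.000e-04] turn 54.2
```

Call:
send_rows --increments "-0.007 -0.025 0 2; -0.02 -0.07 0 6; -0.033 -0.12 0 10; -0.047 -0.17 0 15; -0.061 -0.22 0 20; -0.075 -0.27 0 25; -0.09 -0.32 0 30; -0.104 -0.37 0 35; -0.118 -0.42 0 40; -0.132 -0.47 0 45; -0.146 -0.52 0 50; -0.16 -0.57 0 54; -0.1675 -0.597 0 54; -0.1675 -0.597 0 54; -0.1675 -0.597 0 54; -0.1675 -0.597 0.02 54; -0.1675 -0.597 0.06 54; -0.1675 -0.597 0.1 54; -0.1675 -0.597 0.13 54; -0.1675 -0.597 0.15 54"

```text
clock: 19.77
eef_pos: [0.4375, -0.3236, 0.1073]
ee_rot: [0.606, 0.795, 0.0, -0.001]
force: [0.7, -0.5, 0.3]
finger_gap: 0.0849
grip_force: 0.0
```

Call:
send_rows --increments "0 0 0 0; 0 0 0 0; 0 0 0 0"

```text
clock: 20.15
eef_pos: [0.439, -0.3259, 0.1109]
ee_rot: [0.607, 0.795, -0.0, 0.001]
force: [0.4, 0.2, 0.1]
finger_gap: 0.0848
grip_force: 0.0
```

```bash
python3 - <<'E'
from h import *
to((.438,-.326,.11,105))
print(arm.sense()["force"])
E
```

```text
clock 20.15 pos [ 0.439  -0.3259  0.1109] a 105.2 tilt [-0.002  0.001 -1.   ] gap 0.0848 q [ 1.15  0.66 -0.72  1.93  0.61  0.78  0.35]
(0.438, -0.326, 0.11, 105) -> [ 0.0002 -0.001   0.0009] turn 0.2
[0.39262539 0.19412336 0.1380473 ]
```

Call:
send_rows --increments "0 0 0.001 0; 0 0 0.001 0; 0 0 0.001 0; 0 0 0.001 0; 0 0 0.001 0; 0 0 0.001 0" --gripper 0.045

```text
clock: 20.9
eef_pos: [0.4384, -0.3256, 0.1089]
ee_rot: [0.607, 0.795, -0.0, 0.0]
force: [-0.0, 0.0, 1.5]
finger_gap: 0.0558
grip_force: 25.0
```

```bash
python3 - <<'E'
from h import *
to((.643,.234,.26,159))
E
```

```text
clock 20.9 pos [ 0.4384 -0.3256  0.1089] a 105.2 tilt [-0.  0. -1.] gap 0.0558 q [ 1.15  0.66 -0.72  1.93  0.61  0.78  0.35]
(0.643, 0.234, 0.26, 159) -> [ 0.486   0.3446 -0.1512] turn -53.8
```

Call:
send_rows --increments "0 0 -0.02 0; 0 0 -0.06 0; 0 0 -0.1 0; 0 0 -0.135 0; 0.015 0.011 -0.15 0; 0.05 0.035 -0.15 -4; 0.09 0.064 -0.15 -9; 0.13 0.092 -0.15 -14; 0.17 0.12 -0.15 -19; 0.21 0.149 -0.15 -24; 0.25 0.177 -0.15 -29; 0.29 0.206 -0.15 -34; 0.33 0.234 -0.15 -39; 0.37 0.262 -0.15 -44; 0.41 0.291 -0.15 -49; 0.445 0.316 -0.15 -54; 0.473 0.335 -0.15 -54; 0.486 0.3446 -0.15 -54; 0.486 0.3446 -0.15 -54; 0.486 0.3446 -0.15 -54"

```text
clock: 23.4
eef_pos: [0.6428, 0.2323, 0.2584]
ee_rot: [0.181, 0.984, -0.001, -0.0]
force: [0.6, 0.3, -1.3]
finger_gap: 0.0554
grip_force: 25.0
```

```bash
python3 - <<'E'
from h import *
to((.643,.234,.123,159))
E
```

```text
clock 23.4 pos [0.6428 0.2323 0.2584] a 159.2 tilt [-0.    -0.002 -1.   ] gap 0.0554 q [ 0.23  0.78 -1.    1.48  0.67  1.26  0.36]
(0.643, 0.234, 0.123, 159) -> [0.0005 0.0019 0.1353] turn 0.2
```

Call:
send_rows --increments "0 0.001 0.03 0; 0 0.001 0.07 0; 0 0.001 0.105 0; 0 0.001 0.125 0; 0 0.001 0.132 0; 0 0.001 0.135 0; 0 0.001 0.136 0; 0 0.001 0.137 0; 0 0.001 0.138 0; 0 0.001 0.139 0; 0 0.001 0.139 0; 0 0.001 0.139 0"

```text
clock: 24.9
eef_pos: [0.6434, 0.235, 0.1199]
ee_rot: [0.18, 0.984, 0.0, 0.0]
force: [0.0, 0.3, -0.5]
finger_gap: 0.0559
grip_force: 25.0
```

Call:
send_rows --increments "0 0 0.001 0; 0 0 0.001 0; 0 0 0.001 0"

```text
clock: 25.28
eef_pos: [0.6434, 0.2351, 0.1199]
ee_rot: [0.18, 0.984, -0.0, 0.0]
force: [-1.8, -1.7, 5.9]
finger_gap: 0.0559
grip_force: 25.0
```

Call:
send_rows --increments "0 0 0 0; 0 0 0 0; 0 0 0 0; 0 0 -0.02 0; 0 0 -0.06 0; 0 0 -0.1 0; 0 0 -0.14 0; 0 0 -0.14 0; 0 0 -0.14 0" --gripper 0.085

```text
clock: 26.4
eef_pos: [0.6432, 0.2348, 0.2593]
ee_rot: [0.18, 0.984, -0.0, 0.0]
force: [0.1, -0.1, -2.0]
finger_gap: 0.0851
grip_force: 0.0
```

```bash
python3 - <<'E'
from h import *
to((.44,-.076,.26,70))
s=arm.snapshot("scene"); i=s["image"][100:300,220:480]
# height check of the big blue by lid centre line: top rim ray of both views
cv2.imwrite("pics/s5.png",cv2.resize(i,None,fx=3,fy=3)[:,:,::-1])
t=arm.snapshot("top")
c,h=blob(s,(341,149),tolV=25,r=20);m=cv2.moments(c);u=(m["m10"]/m["m00"],m["m01"]/m["m00"])
for z in(.085,.1,.115,.13):
    print(z,ray(t,(295.6,229),z)[:2].round(3),proj(s,ray(t,(295.6,229),z)).round(1),u)
E
```

```text
clock 26.4 pos [0.6432 0.2348 0.2593] a 159.2 tilt [-0.001 -0.    -1.   ] gap 0.0851 q [ 0.23  0.78 -1.    1.47  0.67  1.26  0.36]
(0.44, -0.076, 0.26, 70) -> [ 0.0799 -0.3627 -0.0007] turn 89.2
0.085 [0.407 0.048] [340.9 156.7] (343.7934990439771, 147.44678138941998)
0.1 [0.406 0.047] [340.6 152.3] (343.7934990439771, 147.44678138941998)
0.115 [0.406 0.046] [340.3 147.8] (343.7934990439771, 147.44678138941998)
0.13 [0.405 0.045] [340.  143.3] (343.7934990439771, 147.44678138941998)
```

View pics/s5.png

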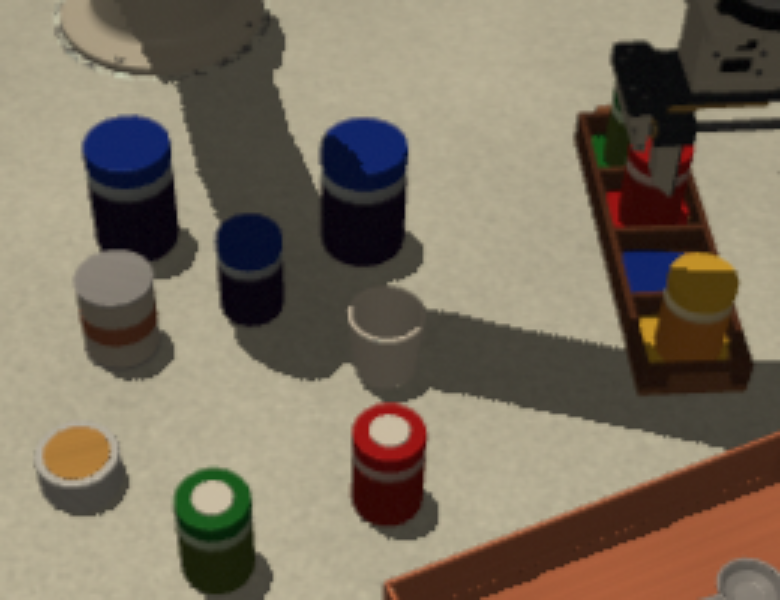

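Yellow stands upright at crop (700,310) and red at (655,190). The small blue jar is at (250,265) between the two 115 mm blue ones. A heading of 70° keeps the gripper body 3 cm from both.

Call:
send_rows --increments "0.004 -0.018 0 5; 0.012 -0.055 0 15; 0.021 -0.095 0 25; 0.03 -0.135 0 35; 0.039 -0.175 0 45; 0.048 -0.215 0 55; 0.057 -0.255 0 65; 0.066 -0.295 0 75; 0.074 -0.335 0 85; 0.0799 -0.3627 0 89; 0.0799 -0.3627 0 89; 0.0799 -0.3627 0 89; 0.0799 -0.3627 0 89"

```text
clock: 28.12
eef_pos: [0.4405, -0.0747, 0.2586]
ee_rot: [0.817, 0.576, 0.0, -0.0]
force: [0.2, -0.7, 0.2]
finger_gap: 0.0846
grip_force: 0.0
```

```bash
python3 - <<'E'
from h import *
to((.44,-.076,.11,70))
E
```

```text
clock 28.12 pos [ 0.4405 -0.0747  0.2586] a 70.4 tilt [ 0.001 -0.    -1.   ] gap 0.0846 q [ 0.85  0.23 -0.83  2.06  0.21  0.93 -0.43]
(0.44, -0.076, 0.11, 70) -> [-0.0015 -0.      0.1486] turn 0.4
```

Call:
send_rows --increments "-0.001 0 0.03 0; -0.001 0 0.07 0; -0.001 0 0.11 0; -0.001 0 0.135 0; -0.001 0 0.149 0; -0.001 0 0.149 0; -0.001 0 0.149 0"

```text
clock: 29.0
eef_pos: [0.4406, -0.0766, 0.1105]
ee_rot: [0.818, 0.576, 0.001, 0.001]
force: [1.1, 0.2, -0.6]
finger_gap: 0.085
grip_force: 0.0
```

Call:
send_rows --increments "0 0 0 0; 0 0 0 0; 0 0 0 0; 0 0 0 0; 0 0 0 0; 0 0 0 0" --gripper 0.045

```text
clock: 29.75
eef_pos: [0.4397, -0.077, 0.11]
ee_rot: [0.818, 0.575, -0.0, 0.0]
force: [-1.4, 0.3, 5.9]
finger_gap: 0.0556
grip_force: 25.0
```

```bash
python3 - <<'E'
from h import *
to((.568,.2625,.26,159))
E
```

```text
clock 29.75 pos [ 0.4397 -0.077   0.11  ] a 70.2 tilt [-0.  0. -1.] gap 0.0556 q [ 0.67  0.5  -0.65  2.17  0.51  0.63 -0.7 ]
(0.568, 0.2625, 0.26, 159) -> [ 0.3628  0.0059 -0.1502] turn -88.8
```

Call:
send_rows --increments "0 0 -0.02 0; 0 0 -0.06 0; 0 0 -0.1 0; 0 0 -0.135 0; 0.01 0 -0.15 -3; 0.035 0 -0.15 -10; 0.07 0.001 -0.15 -19; 0.11 0.002 -0.15 -28; 0.15 0.003 -0.15 -37; 0.19 0.003 -0.15 -46; 0.23 0.004 -0.15 -55; 0.27 0.005 -0.15 -64; 0.31 0.005 -0.15 -73; 0.34 0.006 -0.15 -82; 0.357 0.006 -0.15 -89; 0.3628 0.006 -0.15 -89; 0.3628 0.006 -0.15 -89; 0.3628 0.006 -0.15 -89; 0.3628 0.006 -0.15 -89"

```text
clock: 32.12
eef_pos: [0.5682, 0.2616, 0.2598]
ee_rot: [0.181, 0.983, -0.0, 0.0]
force: [-0.6, -0.3, -3.1]
finger_gap: 0.0556
grip_force: 25.0
```

```bash
python3 - <<'E'
from h import *
to((.568,.2625,.1215,159))
s=arm.snapshot("scene"); i=s["image"][60:260,360:560]
cv2.imwrite("pics/s6.png",cv2.resize(i,None,fx=3,fy=3)[:,:,::-1])
E
```

```text
clock 32.12 pos [0.5682 0.2616 0.2598] a 159.1 tilt [-0.001 -0.001 -1.   ] gap 0.0556 q [ 0.25  0.7  -1.08  1.63  0.66  1.21  0.23]
(0.568, 0.2625, 0.1215, 159) -> [0.0006 0.0009 0.1383] turn 0.1
```

View pics/s6.png

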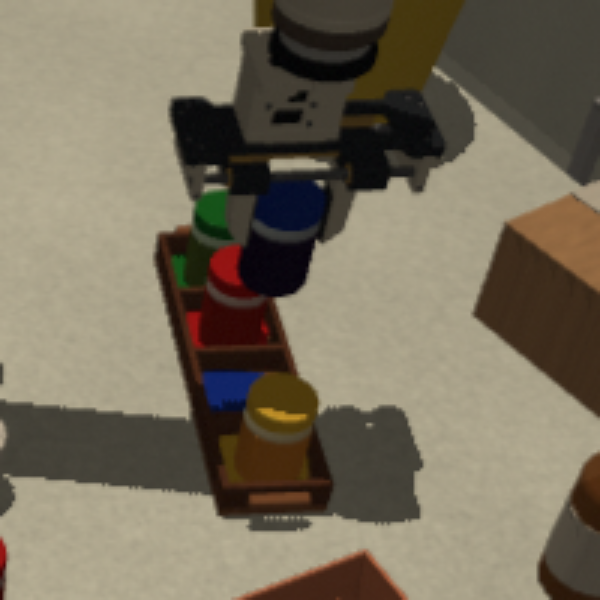

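The blue jar hangs upright over its cell at crop (280,240). Its neighbours are upright and the gap between them is free.

Call:
send_rows --increments "0 0.001 0.03 0; 0 0.001 0.07 0; 0 0.001 0.105 0; 0 0.001 0.125 0; 0 0.001 0.132 0; 0 0.001 0.135 0; 0 0.001 0.136 0; 0 0.001 0.137 0; 0 0.001 0.138 0; 0 0.001 0.139 0; 0 0.001 0.139 0; 0 0.001 0.139 0"

```text
clock: 33.67
eef_pos: [0.5685, 0.2635, 0.1211]
ee_rot: [0.18, 0.984, 0.0, 0.0]
force: [-0.7, -1.0, 0.9]
finger_gap: 0.0552
grip_force: 25.0
```

Call:
send_rows --increments "0 0 0.001 0; 0 0 0.001 0; 0 0 0.001 0"

```text
clock: 34.05
eef_pos: [0.5685, 0.2636, 0.121]
ee_rot: [0.18, 0.984, -0.0, 0.0]
force: [-2.7, -2.4, 8.3]
finger_gap: 0.056
grip_force: 25.0
```

Call:
send_rows --increments "0 0 0 0; 0 0 0 0; 0 0 0 0; 0 0 -0.02 0; 0 0 -0.06 0; 0 0 -0.1 0; 0 0 -0.14 0; 0 0 -0.14 0; -0.05 0 -0.14 0; -0.1 0 -0.14 0; -0.15 0 -0.14 0; -0.2 0 -0.14 0; -0.24 0 -0.14 0; -0.24 0 -0.14 0; -0.24 0 -0.14 0" --gripper 0.085

```text
clock: 35.92
eef_pos: [0.7918, 0.1794, 0.2592]
ee_rot: [0.18, 0.984, 0.0, -0.001]
force: [-0.2, -0.8, -0.1]
finger_gap: 0.085
grip_force: 0.0
```

```bash
python3 - <<'E'
from h import *
s=arm.snapshot("top")
i=s["image"][90:290,150:420]
cv2.imwrite("pics/t7.png",cv2.resize(i,None,fx=2.8,fy=2.8)[:,:,::-1])
J=dict(yellow=(.6429,.2338),blue=(.5679,.2627),red=(.4929,.2916),green=(.4179,.3205))
for n,p in J.items():
    u=proj(s,np.array([*p,.096])); c,h=blob(s,tuple(int(round(v)) for v in u),tolV=30,r=14)
    q,r=cv2.minEnclosingCircle(c); w=ray(s,q,.096)[:2]; print(n,h,np.round(q,1),round(r,1),w.round(4),"err mm",((w-p)*1000).round(1))
for n,p in dict(dred=(325,131),dgreen=(375,128)).items():
    c,h=blob(s,p,tolV=25,r=20); q,r=cv2.minEnclosingCircle(c); print(n,np.round(q,1),ray(s,q,.085)[:2].round(3))
print(arm.sense()["clock"])
E
```

```text
yellow (np.float64(22.0), np.float64(235.0), np.float64(195.0)) [223.6 145.1] 11.9 [0.6378 0.2361] err mm [-5.1  2.3]
blue (np.float64(113.0), np.float64(206.0), np.float64(115.0)) [214.  173.3] 11.7 [0.5615 0.2624] err mm [-6.4 -0.3]
red (np.float64(0.0), np.float64(230.0), np.float64(161.0)) [204. 201.] 11.7 [0.4877 0.2893] err mm [-5.2 -2.3]
green (np.float64(62.0), np.float64(188.0), np.float64(94.0)) [193.7 229.1] 12.1 [0.4138 0.3168] err mm [-4.1 -3.7]
dred [325. 139.] [ 0.649 -0.038]
dgreen [384.2 125.8] [ 0.68 -0.2 ]
35.975
```

View pics/t7.png

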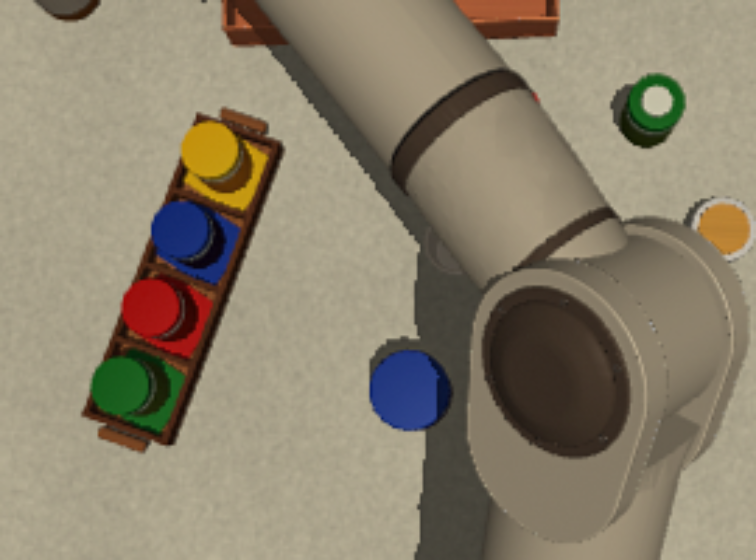

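All four lids show in their own cells with mat around them: yellow (212,150), blue (185,230), red (155,308), green (123,385). The arm hides the dotted red jar in this view, so I'll compare it in the scene view with the start image before handing in.

```bash
python3 - <<'E'
from h import *
s=arm.snapshot("scene");a=cv2.cvtColor(cv2.imread("pics/scene0.png"),cv2.COLOR_BGR2RGB)
for x,y in((350,243),(290,266)):
    r=[cv2.moments((im[y-9:y+10,x-12:x+13].min(2)>im[y,x].min()*.75).astype(np.uint8),True) for im in(a,s["image"])]
    print([(round(m["m10"]/m["m00"],1),round(m["m01"]/m["m00"],1),m["m00"]) for m in r])
E
```

```text
[(12.9, 6.9, 162.0), (11.7, 9.1, 107.0)]
[(11.6, 7.0, 142.0), (11.6, 7.0, 142.0)]
```

```bash
python3 - <<'E'
from h import *
s=arm.snapshot("scene")["image"];a=cv2.imread("pics/scene0.png")
i=np.hstack([a[200:300,290:400],s[200:300,290:400,::-1]]); cv2.imwrite("pics/s8.png",cv2.resize(i,None,fx=3,fy=3))
E
```

```text
(no output)
```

View pics/s8.png

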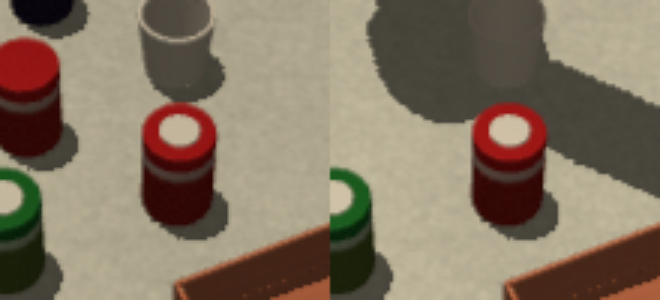

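The dotted red jar is at the same place in both halves, (180,165) before and (510-330,165) after; only the shadow changed. I'll hand in.

```bash
python3 -c "
from station import arm
print(arm.sign_off())"
```

```text
the job is handed in; nothing more can be done
None
```

I packed the red, green, yellow and small blue jars upright on the mats of their own colours, left both dotted jars where they stood, and handed the job in at about 36 s; the hand-in returned no verdict.

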